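Nudge a gearbox cover onto its two dowel pins

TASK

The aluminium cover plate of the gearbox in the vice is lying crooked on top of its two dowel pins. With your fingertips nudge it sideways, without lifting it off, until both holes drop over the pins and the cover lies flat all round on the gear case; take your hand away and leave everything else on the table where it is.

Things in the scene. Friction and masses are not known exactly. Their poses are not given: they have to be found in the camera images.
- cover: The loose aluminium cover plate, 92 mm (its x) by 130 mm (its y), 6 mm thick, 0.2 to 0.35 kg. Origin: centre of the underside; z is its upward normal. Its locating holes, 10 mm across, lie near the -x long edge; five smaller dark screw holes are only marks. It slides with ordinary metal friction: a push of 1 to 5 N moves it.
- boss (a point): Top centre of the round bearing boss on the cover, 40 mm across (48 at its foot), 14 mm high, black seal in it; 10 mm to +x of the cover's centre, 20 mm above its underside.
- near_edge (a point): Middle of the cover's -x long edge, on the underside. At the start the cover is 11 to 20 mm too far to the -x of the seat and up to 23 mm off either way along y, turned up to 8 degrees; it lies on the pin tips and its far edge, sloping about 8 degrees, this edge high (11 to 14 mm above the rim) and overhanging the case.
- hole_left (a point): Centre of one locating hole (10 mm across) at the cover's underside; at x = -31, y = +36 mm in the cover's frame.
- hole_right (a point): Centre of the other locating hole (10 mm across) at the cover's underside; at x = -31, y = -36 mm in the cover's frame.
- gearcase: Grey gear case clamped in a blue drill-press vice, all fixed. Origin: on the table under the case's middle, z up; x points from the vice's screw and tommy bar (x -205 to -115 mm, top 60 mm high, robot's side) to its fixed jaw. Jaws end 64 mm above the table, x within 92 mm. The case is 80 by 118 mm (x by y) with a flange at the top, and the outside of the flange is free all round.
- seat (a point): Centre of the case's flat top rim, 100 mm above the table, axes as the gear case. The flange is 84 by 122 mm (x by y), 10 mm deep, its rim 22 mm wide on the long sides, 18 mm on the short, open in the middle. The cover is home when its origin and axes coincide with this: it then overhangs the case by 4 mm on every side.
- motor (a point): Outer end of the steel motor can, 42 mm across, that sticks out level from the +y end of the case, 140 mm from the case's middle; its top is 77 mm above the table.
- pin_left (a point): Tip of one steel dowel pin. The pin stands 8 mm up from the rim, at x = -31, y = +36 mm in the seat's frame: 8 mm across for its lower 3 mm, then tapering to 3 mm across at the tip; with the cover home it stands 2 mm proud of the plate.
- pin_right (a point): Tip of the other dowel pin, the same, at x = -31, y = -36 mm in the seat's frame.
- gear: Bystander: brass gear 60 mm across, 10 mm thick, lying flat, with a 12 mm steel shaft standing up to 48 mm. Origin: centre of its underside.
- tape: Bystander: roll of blue tape lying flat, 90 mm across, 19 mm high. Origin: centre of its underside.
- grease: Bystander: white jar with a steel lid, 54 mm across, 52 mm high. Origin: centre of its underside.
- dish: Bystander: round steel dish of screws, 96 mm across, 22 mm high. Origin: centre of its underside.
- screwdriver: Bystander: screwdriver with a green handle, 190 mm long, lying on the table along its x. Origin: under its middle.
Mind the look-alikes: they are no part of the job. Leave any yellow look-alike of the cover alone.

How it is judged (in metres and radians):
At the end, for the whole second after the job is handed in: The cover lies still and flat on the rim of the gear case (within 1.5 mm of the rim and 1.4 degrees of level) with each hole over its own pin (within 3 mm) (horizontal distance between cover and seat below 0.003 m and horizontal distance between hole_left and pin_left below 0.003 m and horizontal distance between hole_right and pin_right below 0.003 m and z of cover in the frame of seat between -0.0015 and 0.0015 m and angle between cover's own z axis and vertical below 0.025 rad and linear speed of cover below 0.01 m/s); the robot touches nothing.
It fails at once if the cover is lifted off (its middle more than 10 mm above the rim; it starts 4 to 7 mm above) (z of cover in the frame of seat above 0.01 m).
It fails at once if the cover is tipped up or knocked off the case (angle between cover's own z axis and vertical above 0.35 rad or height (world z) of cover below 0.09 m).
It fails at once if a bystander (gear, tape, jar, dish or screwdriver) is moved more than 20 mm or knocked over (distance of any of gear, tape, grease, dish, screwdriver from where it was at the start of the episode above 0.02 m or angle between any of gear, tape, grease, dish, screwdriver's own z axis and vertical above 0.5 rad).
It also fails if it takes over 40 s, if anything falls off the work surface, if the arm or the gripper's body presses on something with over 40 N, if the wrist force passes 120 N, or if a joint passes its speed limit or range.

ROBOT

A 6-joint arm with a two-finger parallel gripper is mounted at the origin on the work surface. World frame = base frame: x ahead of the robot, y to its left, z up, the work surface at z = 0. Lengths are in m, angles in degrees, forces in N, time in s.
With the tool pointing down it reaches from about 0.25 to 0.725 m from the base axis. Payload 9.7 kg.
Tool frame: the origin (TCP) lies at the very end of the fingers, on their centre line; the grasp point (between the pads) lies 19 mm behind it; z points along the fingers, y is the line along which they close (so a half turn about z gives the same grasp; the last joint's range is limited). The gripper opens to 85 mm and grips with 20 to 120 N. Pads are 22 mm wide; open, the fingers measure 114 mm over their backs; the gripper's body (76 mm by 85 mm) begins 54 mm behind the grasp point. The pads swing forward as they close: fully open they stand 13 mm farther back than shut.
Start: joints at [75.688, 4.979, 10.078, 95.1, 0, 90], TCP at [0.136, 0.533, 0.231] pointing down, gripper open.
Joint ranges: [-179.16, 179.16], [-48.56, 103.87], [-65.8, 70.77], [-126.05, 130.52], [-82.76, 87.17], [-180, 180]. Speed limits (degrees/s): [127.2, 127.2, 147.25, 180, 180, 180].

INTERFACE

Orientations are given as [roll, pitch, yaw] about the fixed x, y, z axes, in that order (R = Rz(yaw) Ry(pitch) Rx(roll)).
In Python, from workcell import bot, viewer, finder gives the robot as it stands. The module is installed in compiled form; this text tells all that it offers.
- The arm moves only by the shell command python3 -m inch 'ROWS' [FORCE]. ROWS is JSON, a list that holds one entry, the list of rows, each a list of 7 numbers: the opening in per cent of the stroke, from 0 (shut) to 100 (fully open), then the shift along the tool's x, y, z in mm, then the turn, a rotation vector about the tool's x, y, z in degrees. In form: [[[grip, tx, ty, tz, ax, ay, az], ...]]. A call has 1 to 8 rows; each row shifts and turns the commanded pose from where the row before left it, along the tool's axes as they then stand; what a row does not reach is not made up. A row lasts 1/8 s, in which the tool goes at most 62.5 mm and 10.7 degrees, less where a joint would pass 70% of its speed; a pose out of reach is approached as far as the arm can. A call with a gripper value outside its range is refused whole. The fingers move at their own pace and stop on an object; FORCE is the grip in N (left out, the last holds). Time passes only in rows, so rows that do not move let the fingers close. It gives the time, the measured TCP pose, the force, the opening and the grip force at its end, in the units of the state.
- bot.get_obs(): the state, without advancing time (a new reading comes with each control period).
- viewer.camera(name): name is "side" or "top" or "wrist"; returns a dict with "pixels" (420x560x3 uint8, red, green, blue), "vfov" (degrees; the focal length in pixels is half the picture's height over the tangent of half this angle, whatever the lens; pixels are square), "cx", "cy" (the principal point, pixels), "R" (3x3) and "t" (3): a world point X has camera coordinates R X + t. Camera axes: x right, y down, z forward; pixel columns grow to the right and rows downward; lengths in m; the calibration is good to about 2 mm. The wrist camera is an equidistant fisheye: a pixel r from the principal point sees the ray r / f radians off the axis. A picture is of the moment at which its call begins. There is no depth.
- bot.job_done(): hands the job in; it is judged then, once.
Trained networks look in the newest picture that a camera, given by its name, has taken for a name from the list of things; names that differ only in an ending like _2 or _b are one class to them, and where a whole thing is asked for, a point or a joint stands for the part that bears it (a point fixed in the world has none). Each returns a list of dicts, best first, with "conf" (0 to 1); they miss things now and then, are a little off and sometimes report something else, mostly with a low value. They report only what shows in the picture. A call takes as long as a camera call. They do not tell look-alikes from the thing itself.
- finder.outline_of(camera, thing): "pixels" (420x560 bool, what is visible of it) and "extent" ([centre column, centre row, width, height] in pixels, round what is visible of it).
- finder.mark_of(camera, thing): "position" ([column, row] in pixels: a listed point, or the origin of a listed thing).
The state is a dict: "time": time; "q": joint angles; "qd": joint speeds; "joint_efforts": joint torques, N m; "ee_pos": TCP position; "tcp_rot": TCP orientation; "wrist_force": force on the tool from outside, world axes, zero at the start; "torque": the same for the moment, N m; "opening": finger opening in m; "grasp_force": force on a finger pad.
Only numpy, scipy, OpenCV 4.12 (cv2) and the standard library are available. Lean on these libraries where they do the work, as an engineer would, in place of code of your own. Each camera call takes 0.05 s, during which the arm holds its last target. There are 200 camera calls.

## Working session

There is one attempt and no reset: what is moved stays moved. The work goes in short steps, Python scripts to look and compute and a shell command to move; the robot and the scene stay as the last step left them, time stands still between calls to the robot, and variables do not carry over. Pictures are saved under pics/ and viewed, at most 10 in all, crops included, and the job is handed in when it is done.

```bash
mkdir -p pics; cat > h.py <<'E'
import numpy as np, cv2
from workcell import bot, viewer, finder
def cam(n):
    c=viewer.camera(n); c['R']=np.array(c['R']);c['t']=np.array(c['t'])
    c['f']=210/np.tan(np.radians(c['vfov'])/2); c['name']=n; return c
def ray(c,p):
    v=np.array([p[0]-c['cx'],p[1]-c['cy']],float)
    if c['name']=='wrist':
        r=np.hypot(*v)+1e-9; a=r/c['f']; d=np.r_[v/r*np.sin(a),np.cos(a)]
    else: d=np.r_[v/c['f'],1]
    return -c['R'].T@c['t'], c['R'].T@d
def atz(c,p,z):
    o,d=ray(c,p); return o+d*(z-o[2])/d[2]
def proj(c,X):
    d=c['R']@np.asarray(X)+c['t']
    if c['name']=='wrist':
        r=np.hypot(d[0],d[1])+1e-9; a=np.arctan2(r,d[2]); return c['f']*a*d[:2]/r+[c['cx'],c['cy']]
    return c['f']*d[:2]/d[2]+[c['cx'],c['cy']]
def tri(obs):
    A=np.zeros((3,3));b=np.zeros(3)
    for c,p in obs:
        o,d=ray(c,p); d/=np.linalg.norm(d); M=np.eye(3)-np.outer(d,d); A+=M;b+=M@o
    return np.linalg.solve(A,b)
def save(c,n,box=None):
    im=c['pixels'][:,:,::-1].copy()
    if box: x,y,w,h,s=box; im=cv2.resize(im[y:y+h,x:x+w],None,fx=s,fy=s,interpolation=cv2.INTER_CUBIC)
    cv2.imwrite('pics/'+n+'.png',im)
def marks(n,things,k=2):
    return {t:[(np.round(d['position'],1).tolist(),round(d['conf'],2)) for d in finder.mark_of(n,t)[:k]] for t in things}
E
python3 - <<'E'
from h import *
np.set_printoptions(precision=4,suppress=True)
T=['cover','boss','near_edge','hole_left','hole_right','gearcase','seat','motor','pin_left','pin_right','gear','tape','grease','dish','screwdriver']
z=dict(cover=.105,boss=.124,near_edge=.112,hole_left=.108,hole_right=.108,seat=.1,motor=.056,pin_left=.108,pin_right=.108)
ims=[]
for n in['top','side']:
    c=cam(n); print(n,-c['R'].T@c['t']); ims.append(c['pixels'])
    for t,l in marks(n,T).items():
        print(t,[(p,q,atz(c,p,z.get(t,0)).round(3).tolist()) for p,q in l])
    save(c,n+'0')
E
```

```text
top [ 0.3117 -0.0481  1.4899]
cover [([349.2, 275.8], 0.97, [0.322, -0.238, 0.105]), ([410.8, 214.8], 0.94, [0.494, -0.426, 0.105])]
boss [([290.3, 194.2], 0.88, [0.559, -0.075, 0.124]), ([411.2, 216.1], 0.78, [0.488, -0.421, 0.124])]
near_edge [([194.8, 200.7], 0.94, [0.548, 0.205, 0.112]), ([343.1, 293.7], 0.83, [0.272, -0.218, 0.112])]
hole_left [([205.8, 191.4], 0.89, [0.575, 0.174, 0.108]), ([398.2, 210.2], 0.88, [0.508, -0.389, 0.108])]
hole_right [([333.2, 277.0], 0.88, [0.319, -0.192, 0.108]), ([141.8, 291.7], 0.81, [0.288, 0.355, 0.108])]
gearcase [([269.8, 207.1], 0.7, [0.542, -0.011, 0.0]), ([286.2, 200.6], 0.61, [0.561, -0.064, 0.0])]
seat [([281.1, 194.5], 0.85, [0.563, -0.048, 0.1]), ([327.7, 219.5], 0.56, [0.486, -0.183, 0.1])]
motor [([235.2, 197.1], 0.69, [0.566, 0.092, 0.056]), ([288.4, 196.4], 0.63, [0.565, -0.07, 0.056])]
pin_left [([268.5, 206.2], 0.91, [0.528, -0.01, 0.108])]
pin_right [([297.0, 208.7], 0.82, [0.519, -0.093, 0.108])]
gear [([325.5, 221.9], 0.74, [0.491, -0.185, 0.0])]
tape [([327.9, 167.0], 0.6, [0.668, -0.199, 0.0])]
grease [([240.8, 184.0], 0.
[... 622 characters left out ...]
8])]
hole_right [([254.1, 183.4], 0.96, [0.502, 0.115, 0.108]), ([293.8, 220.7], 0.84, [0.506, -0.11, 0.108])]
gearcase [([299.6, 241.5], 0.55, [0.548, -0.069, 0.0])]
seat [([300.0, 208.6], 0.98, [0.555, -0.059, 0.1]), ([356.1, 255.4], 0.22, [0.565, -0.29, 0.1])]
motor [([276.2, 197.1], 0.9, [0.561, 0.092, 0.056])]
pin_left [([240.6, 219.5], 0.4, [0.393, -0.039, 0.108])]
pin_right [([295.4, 211.4], 0.94, [0.531, -0.075, 0.108])]
gear []
tape [([358.0, 255.9], 0.83, [0.65, -0.198, 0.0]), ([284.7, 208.8], 0.54, [0.593, 0.099, 0.0])]
grease []
dish [([239.8, 219.5], 0.83, [0.448, 0.114, 0.0]), ([295.6, 211.9], 0.5, [0.614, 0.067, 0.0])]
screwdriver [([345.5, 291.7], 0.62, [0.544, -0.291, 0.0])]
```

View pics/top0.png

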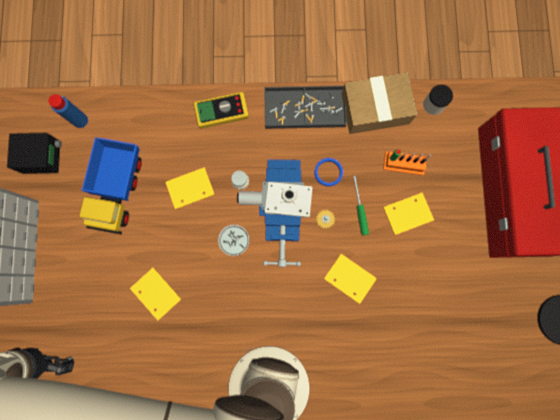

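View pics/side0.png

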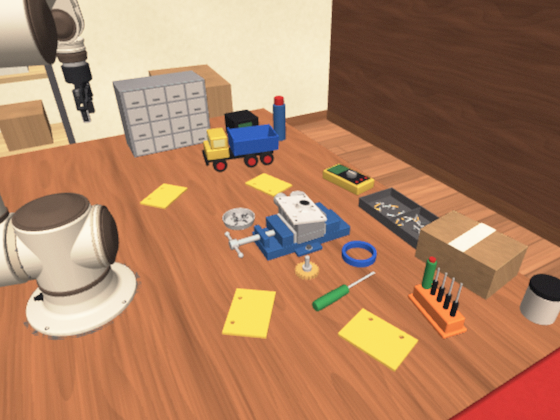

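The cover is the silvery plate with the black-sealed boss on the blue vice, at about (289,198) in top and (300,207) in side. The four yellow plates, in top at (190,188), (409,214), (350,278) and (155,293), are look-alikes lying on the table. Next I'll check the crop and the tool pose.

```bash
python3 - <<'E'
from h import *
o=bot.get_obs(); print({k:np.round(o[k],3).tolist() for k in ['time','ee_pos','tcp_rot','wrist_force','opening']})
t=cam('top'); s=cam('side')
im=lambda c,x,y,w,h,k: cv2.resize(c['pixels'][y:y+h,x:x+w,::-1],None,fx=k,fy=k,interpolation=cv2.INTER_CUBIC)
a=im(t,235,155,95,120,4); b=im(s,225,170,100,120,4)
cv2.imwrite('pics/crop1.png',np.hstack([a,b]))
w=cam('wrist'); R=w['R']; 
from scipy.spatial.transform import Rotation as Ro
Rt=Ro.from_euler('xyz',o['tcp_rot'],degrees=True).as_matrix()
print('cam in tool',(Rt.T@(-R.T@w['t']-o['ee_pos'])).round(3),(R@Rt).round(2), Rt.round(2),w['f'])
E
```

```text
{'time': 1.6, 'ee_pos': [0.136, 0.533, 0.231], 'tcp_rot': [-179.999, 0.0, 165.687], 'wrist_force': [0.246, -0.052, 0.053], 'opening': 0.085}
cam in tool [ 0.07   0.001 -0.142] [[ 0.    1.    0.  ]
 [-0.96  0.   -0.28]
 [-0.28 -0.    0.96]] [[-0.97  0.25  0.  ]
 [ 0.25  0.97 -0.  ]
 [-0.   -0.   -1.  ]] 325.19226210127806
```

View pics/crop1.png

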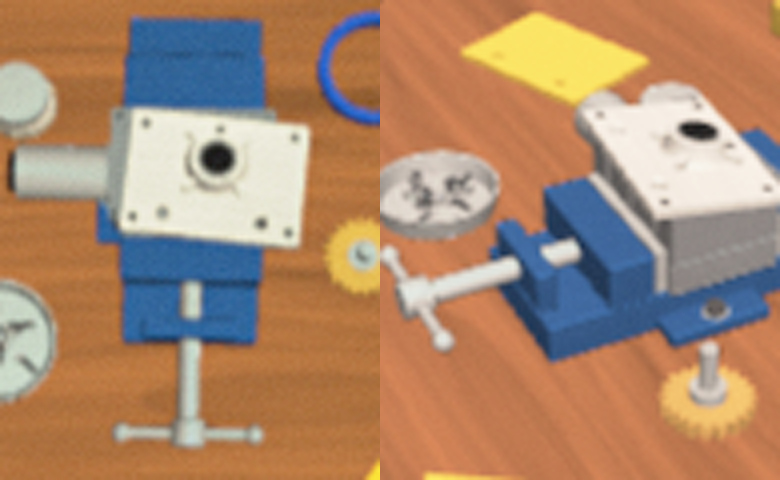

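The crop confirms it: the aluminium plate is at top (289,198), over the case, tilted, turned slightly clockwise and shifted to the right (-y). Now a close look with the wrist camera.

```bash
python3 -m inch '[[[100,-42,-41,-6,0,0,0],[100,-42,-41,-6,0,0,0],[100,-42,-41,-6,0,0,0],[100,-42,-41,-6,0,0,0],[100,-42,-41,-6,0,0,0],[100,-42,-41,-6,0,0,0],[100,-42,-41,-6,0,0,0],[100,-42,-41,-6,0,0,0]]]'
python3 -m inch '[[[100,-42,-41,-6,0,0,0],[100,-42,-41,-6,0,0,0],[100,-42,-41,-6,0,0,0],[100,-42,-41,-6,0,0,0],[100,0,0,0,0,0,-7.2],[100,0,0,0,0,0,-7.1],[100,0,0,0,0,0,0]]]'
python3 - <<'E'
from h import *
c=cam('wrist'); save(c,'w1')
print(marks('wrist',['cover','boss','near_edge','hole_left','hole_right','seat','pin_left','pin_right','motor','gearcase']))
E
```

```text
time: 2.75
ee_pos: [0.3811, 0.1302, 0.2798]
tcp_rot: [180.0, 0.1, 165.7]
wrist_force: [1.6, 1.2, -0.0]
opening: 0.0854
grasp_force: 0.0
time: 3.62
ee_pos: [0.5027, -0.0686, 0.3032]
tcp_rot: [180.0, -0.0, 179.9]
wrist_force: [-0.2, 0.1, -0.4]
opening: 0.0856
grasp_force: 0.0
{'cover': [([470.6, 238.2], 0.96), ([44.9, 182.7], 0.85)], 'boss': [([50.4, 174.3], 0.89), ([280.3, 237.1], 0.84)], 'near_edge': [([287.0, 181.8], 0.87), ([166.4, 14.2], 0.82)], 'hole_left': [([317.6, 201.7], 0.97), ([71.3, 191.4], 0.97)], 'hole_right': [([549.2, 53.6], 0.96), ([177.2, 36.5], 0.93)], 'seat': [], 'pin_left': [([329.8, 208.2], 0.69)], 'pin_right': [([262.7, 204.4], 0.67)], 'motor': [([399.9, 220.2], 0.65)], 'gearcase': [([279.9, 237.0], 0.69)]}
```

View pics/w1.png

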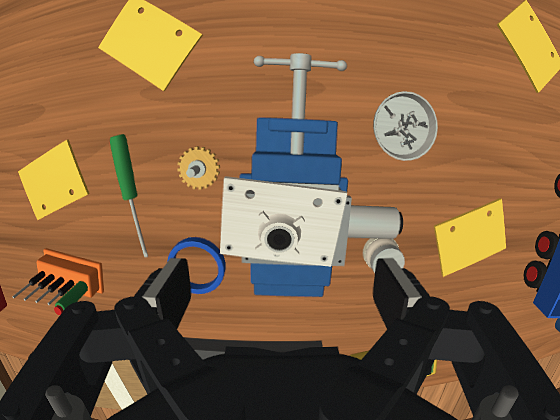

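The cover's holes are at about (249,195) and (318,202), its corners at (224,180), (351,190), (333,268) and (220,258), and the boss at (280,237). The motor end is at (401,222) and the screw axis runs to (299,62). Next: fit the cover pose from its corners and the case pose from the vice and motor.

```bash
cat >> h.py <<'E'
from scipy.optimize import least_squares
from scipy.spatial.transform import Rotation as Ro
def quad(m):
    cs,_=cv2.findContours(m.astype(np.uint8),cv2.RETR_EXTERNAL,cv2.CHAIN_APPROX_NONE)
    h=cv2.convexHull(max(cs,key=cv2.contourArea))
    return cv2.approxPolyN(h,4,ensure_convex=True).reshape(-1,2).astype(float)
COR=np.array([[sx*.046,sy*.065,.006] for sx,sy in[(-1,-1),(-1,1),(1,1),(1,-1)]])
def fitcover(c,center,seat=(.56,-.05),verbose=1):
    best=min(finder.outline_of('wrist','cover'),key=lambda d:np.hypot(*(np.array(d['extent'][:2])-center)))
    m=np.array(best['pixels']); q=quad(m)
    def res(p):
        Rm=Ro.from_euler('zyx',[p[3],p[4],p[5]]).as_matrix()
        P=[proj(c,Rm@X+p[:3]) for X in COR]
        # match each model corner to nearest quad corner
        return np.r_[np.concatenate([P[i]-q[idx[i]] for i in range(4)]),(p[2]-.104)/.002,(p[4]-np.radians(tilt))/.03,p[5]/.01]
    out=[]
    for tilt in [4 if False else 8]:
        p0=np.r_[seat,.105,0,np.radians(tilt),0]
        P=[proj(c,X+p0[:3]) for X in COR]; P=np.array(P)-np.mean(P,0); qq=q-q.mean(0)
        idx=[int(np.argmin(np.hypot(*(qq-a).T))) for a in P]
        r=least_squares(res,p0)
    print('quad',q.tolist(),'ext',best['extent'],best['conf'])
    print('cover xyz',r.x[:3].round(4),'yaw,pitch,roll',np.degrees(r.x[3:]).round(2),'res',r.fun.round(1))
    return r.x
E
python3 - <<'E'
from h import *
c=cam('wrist'); w=fitcover(c,[285,224])
for y in (0,):
  Rm=Ro.from_euler('zyx',w[3:]).as_matrix()
  for s in(1,-1): X=Rm@[-.031,s*.036,.006]+w[:3]; print('hole',X.round(4),proj(c,X).round(1))
  X=Rm@[.010,0,.02]+w[:3]; print('boss',X.round(4),proj(c,X).round(1))
print('motor',atz(c,(399.9,220.2),.056), 'tommy',atz(c,(299.5,61),.05))
# blue vice
hsv=cv2.cvtColor(c['pixels'],cv2.COLOR_RGB2HSV); m=cv2.inRange(hsv,(100,120,60),(125,255,255)); m[:,:235]=0; m[:,360:]=0
for v in (130,140,165,170,275,285,290):
    xs=np.where(m[v])[0]; print(v,xs.min(),xs.max(),atz(c,(xs.min(),v),.064)[:2].round(4),atz(c,(xs.max(),v),.064)[:2].round(4))
save(c,'w1c',(210,40,210,270,2.2))
for d in finder.outline_of('wrist','gearcase')[:2]: print('case',d['extent'],d['conf'])
E
```

```text
quad [[346.0, 190.0], [331.0, 266.0], [218.0, 254.0], [224.0, 176.0]] ext [281.8, 219.6, 124.3, 89.5] 0.87
cover xyz [ 0.5469 -0.0696  0.1051] yaw,pitch,roll [-7.02  5.21 -0.11] res [-0.8  0.2  0.3  0.8 -0.4 -0.6  0.9 -0.6  0.5 -1.6 -0.2]
hole [ 0.5212 -0.03    0.1133] [317.3 200.8]
hole [ 0.5125 -0.1015  0.1143] [249.5 192.9]
boss [ 0.5586 -0.0708  0.1241] [278.8 237.6]
motor [0.56248461 0.08818317 0.056     ] tommy [ 0.36507902 -0.04652821  0.05      ]
130 257 336 [ 0.449  -0.0965] [ 0.4483 -0.0041]
140 256 335 [ 0.4607 -0.0978] [ 0.4602 -0.005 ]
165 252 340 [ 0.4904 -0.1029] [0.49   0.0019]
170 252 340 [ 0.4965 -0.103 ] [0.4961 0.0021]
275 251 330 [ 0.6356 -0.1082] [ 0.636  -0.0035]
285 254 328 [ 0.6509 -0.1048] [ 0.6514 -0.0053]
290 254 322 [ 0.6587 -0.105 ] [ 0.659  -0.0131]
case [321.0, 177.2, 163.7, 244.0] 0.73
```

View pics/w1c.png

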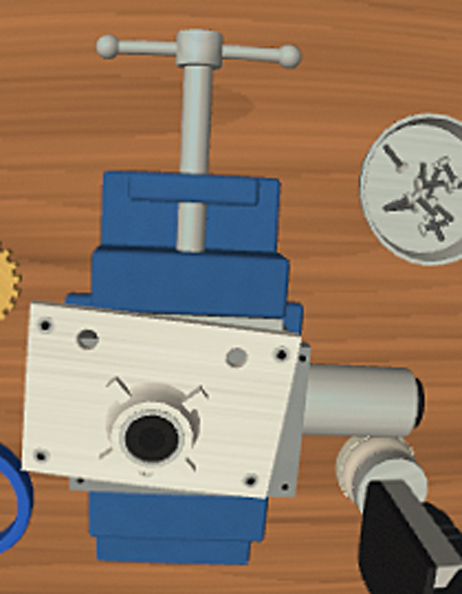

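```bash
python3 - <<'E'
from h import *
c=cam('wrist')
for n,p in dict(pxmy=(70,490),pxpy=(297,497),rt=(311,345),strip=(283,318),scr1=(303,357),scr2=(285,487)).items():
    q=(210+p[0]/2.2,40+p[1]/2.2); print(n,np.round(q,1),[atz(c,q,z)[:2].round(4).tolist() for z in(.1,.09)])
for n,p in dict(jawL=(93,246),jawR=(290,259),baseL=(104,172),baseR=(280,180)).items():
    q=(210+p[0]/2.2,40+p[1]/2.2); print(n,[atz(c,q,z)[:2].round(4).tolist() for z in(.064,.045)])
im=c['pixels'][155:280,205:365,::-1]; cv2.imwrite('pics/w1d.png',cv2.resize(im,None,fx=4.8,fy=4.8,interpolation=cv2.INTER_CUBIC))
E
```

```text
pxmy [241.8 262.7] [[0.6002, -0.1147], [0.6051, -0.1161]]
pxpy [345.  265.9] [[0.6049, 0.0078], [0.6099, 0.01]]
rt [351.4 196.8] [[0.5201, 0.0096], [0.5226, 0.0119]]
strip [338.6 184.5] [[0.5063, -0.0054], [0.5084, -0.0036]]
scr1 [347.7 202.3] [[0.5264, 0.0058], [0.5291, 0.0079]]
scr2 [339.5 261.4] [[0.5988, 0.0008], [0.6036, 0.0027]]
jawL [[0.4747, -0.1024], [0.4768, -0.1041]]
jawR [[0.4812, 0.0037], [0.4836, 0.0073]]
baseL [[0.4351, -0.0961], [0.4352, -0.0975]]
baseR [[0.4385, -0.0028], [0.4388, 0.0004]]
```

View pics/w1d.png

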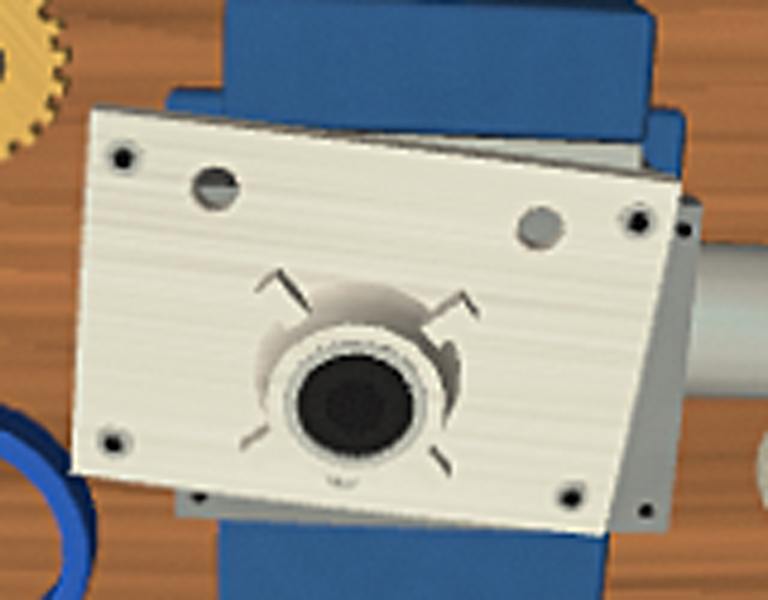

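The crop shows the cover's corners and, peeking out under it, the grey flange corners: frame (241.9,262.7), (344.5,265.7) and (351.4,197). They measure 122.5 x 85 mm, against 122 x 84 given. So the seat is at about (0.560, -0.0526) with yaw about -2°. The cover is offset -12.5 mm in x, -17.5 mm in y and -5° relative to the seat.

First push: +y with two fingertips on the -y short edge.

```bash
python3 -m inch '[[[60,0,0,0,0,0,10.2],[60,0,0,0,0,0,10.2],[60,0,0,0,0,0,10.2],[60,0,0,0,0,0,10.2],[60,0,0,0,0,0,10.2],[60,0,0,0,0,0,10.2],[60,0,0,0,0,0,10.2],[60,0,0,0,0,0,10.2]]]' | tail -4
python3 -m inch '[[[60,0,0,0,0,0,10.3],[60,-24,11,0,0,0,0],[60,-24,11,0,0,0,0],[60,-24,11,0,0,0,0],[60,-25,11,0,0,0,0],[60,0,0,0,0,0,0]]]'
```

```text
tcp_rot: [180.0, 0.0, 98.0]
wrist_force: [0.2, 0.6, 0.1]
opening: 0.0511
grasp_force: 0.0
time: 6.12
ee_pos: [0.5437, -0.1681, 0.3025]
tcp_rot: [-179.9, -0.0, 88.0]
wrist_force: [1.2, 1.5, 0.1]
opening: 0.0515
grasp_force: 0.0
```

```bash
python3 -m inch '[[[60,0,0,50,0,0,0],[60,0,0,50,0,0,0],[60,0,0,50,0,0,0],[60,0,0,40,0,0,0],[60,0,0,22,0,0,0],[60,0,0,0,0,0,0]]]'
python3 - <<'E'
from h import *
c=cam('wrist'); save(c,'w2')
E
```

```text
time: 6.88
ee_pos: [0.5422, -0.1659, 0.0898]
tcp_rot: [-179.8, -0.1, 88.1]
wrist_force: [0.5, -0.4, -0.7]
opening: 0.0513
grasp_force: 0.0
```

View pics/w2.png

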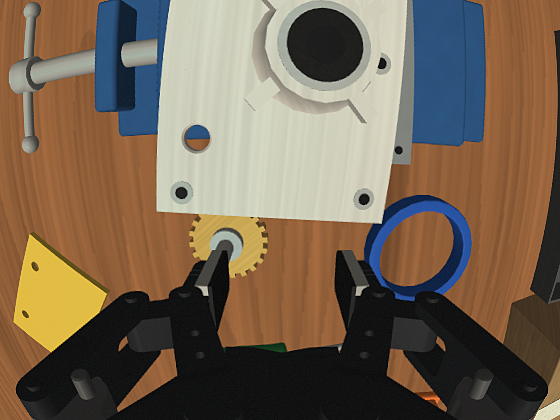

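The fingertips at (210,265) and (350,265) face the cover's -y edge, which runs from (157,211) to (382,223), and are clear of it. Pushing +y in small steps.

```bash
python3 -m inch '[[[60,4,0,0,0,0,0],[60,4,0,0,0,0,0],[60,4,0,0,0,0,0],[60,4,0,0,0,0,0],[60,3,0,0,0,0,0],[60,3,0,0,0,0,0],[60,3,0,0,0,0,0],[60,3,0,0,0,0,0]]]'
python3 - <<'E'
from h import *
c=cam('wrist'); print(marks('wrist',['boss','hole_right','near_edge','hole_left','cover','pin_right'],1)); cv2.imwrite('pics/a.png',c['pixels'][:,:,::-1])
hs=[d for d in finder.outline_of('wrist','cover')[:2]]
for d in hs: print(d['extent'],d['conf'],quad(np.array(d['pixels'])).tolist())
E
```

```text
time: 7.92
ee_pos: [0.5444, -0.1387, 0.0914]
tcp_rot: [180.0, 0.0, 88.1]
wrist_force: [1.3, -1.5, 0.7]
opening: 0.051
grasp_force: 0.9
{'boss': [([311.3, 95.9], 0.75)], 'hole_right': [([193.0, 186.2], 0.7)], 'near_edge': [([156.9, 92.7], 0.76)], 'hole_left': [([199.7, 12.8], 0.57)], 'cover': [([56.3, 331.5], 0.88)], 'pin_right': []}
[60.1, 308.4, 81.4, 99.1] 0.93 [[104.0, 308.0], [43.0, 359.0], [21.0, 340.0], [34.0, 254.0]]
[272.6, 129.7, 238.1, 259.4] 0.79 [[403.0, 0.0], [375.0, 258.0], [144.0, 261.0], [158.0, 0.0]]
```

```bash
python3 -m inch '[[[60,3,0,0,0,0,0],[60,3,0,0,0,0,0],[60,2,0,0,0,0,0],[60,2,0,0,0,0,0],[60,0,0,0,0,0,0]]]'
cat >> h.py <<'E'
PT=dict(boss=[.01,0,.02],hole_left=[-.031,.036,.006],hole_right=[-.031,-.036,.006],near_edge=[-.046,0,.003])
S=np.array([.560,-.0526]); SY=-2.
def fitmarks(c,use,tilt=None,z0=.104):
    # use: name->pixel ; tilt deg (None: free with weak prior 5.2)
    def res(p):
        Rm=Ro.from_euler('zy',[p[3],p[4]]).as_matrix()
        r=[(proj(c,Rm@np.array(PT[k])+p[:3])-v)/2 for k,v in use.items()]
        return np.r_[np.concatenate(r),(p[2]-z0)/.001,(p[4]-np.radians(5.2 if tilt is None else tilt))/.02]
    r=least_squares(res,np.r_[S,z0,0,.1],loss='soft_l1'); p=r.x
    d=Ro.from_euler('z',-SY,degrees=True).as_matrix()[:2,:2]@(p[:2]-S)
    print('cover world',p[:3].round(4),'seat-frame offset mm',(d*1e3).round(1),'yaw rel',round(np.degrees(p[3])-SY,2),'tilt',np.degrees(p[4]).round(1),'res',r.fun.round(1)); return p
E
python3 - <<'E'
from h import *
c=cam('wrist'); save(c,'w3')
use={}
for k in PT:
    l=finder.mark_of('wrist',k)
    for d in l[:3]:
        print(k,np.round(d['position'],1),round(d['conf'],2))
        if k not in use and 120<d['position'][0]<420 and d['position'][1]<280: use[k]=np.array(d['position'])
fitmarks(c,use)
print('pins seen at',[proj(c,np.r_[S+Ro.from_euler('z',SY,degrees=True).as_matrix()[:2,:2]@[-.031,s*.036],.108]).round(1) for s in(1,-1)])
E
```

```text
time: 8.95
ee_pos: [0.5446, -0.1286, 0.0913]
tcp_rot: [-180.0, -0.0, 88.1]
wrist_force: [-0.4, 0.6, 0.5]
opening: 0.0514
grasp_force: 0.0
boss [309.1  95.8] 0.77
boss [ 80.7 337.5] 0.73
hole_left [ 38.5 339.3] 0.78
hole_left [194.9  13.8] 0.61
hole_right [192.9 193.2] 0.74
near_edge [ 29.4 313.7] 0.81
near_edge [153.9 103.7] 0.56
near_edge [271.7  98.4] 0.49
cover world [ 0.5446 -0.0513  0.104 ] seat-frame offset mm [-15.5   0.7] yaw rel -0.55 tilt 5.4 res [-0.8  0.9 -0.6 -2.2  0.7  0.4  0.8 -0.4 -0.   0.2]
pins seen at [array([232.9,  12.7]), array([234.2, 193.5])]
```

View pics/w3.png

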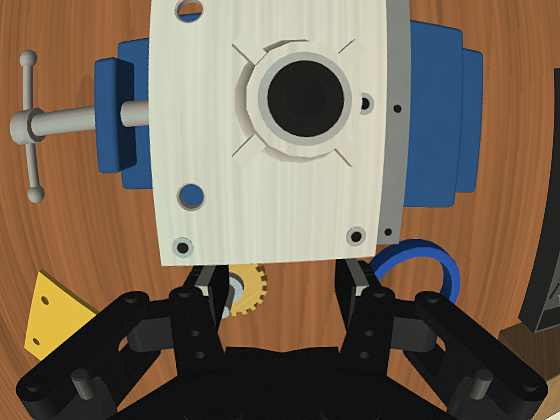

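```bash
python3 - <<'E'
from h import *
c=cam('wrist')
Rz=Ro.from_euler('z',SY,degrees=True).as_matrix()[:2,:2]
for q in[(42,-61),(42,40)]: print('pred flange',q,proj(c,np.r_[S+Rz@(np.array(q)/1e3),.1]).round(1))
for p in[(398,245),(403,150),(409,30)]: print(p,((Rz.T@(atz(c,p,.1)[:2]-S))*1e3).round(1))
cv2.imwrite('pics/w3c.png',cv2.resize(c['pixels'][0:280,360:430,::-1],None,fx=2.1,fy=2.1,interpolation=cv2.INTER_CUBIC))
E
```

```text
pred flange (42, -61) [398.6 242.4]
pred flange (42, 40) [408.8  17.8]
(398, 245) [ 41.9 -62.3]
(403, 150) [ 39.9 -18.6]
(409, 30) [41.9 34.2]
```

View pics/w3c.png

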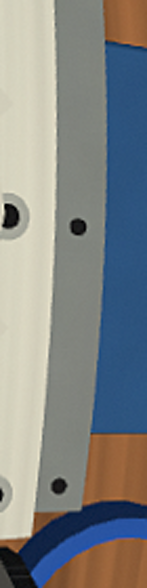

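The flange corner matches the prediction: (399,243) seen, (398.6,242.4) predicted. The cover is now squared up, with offset y +0.7 mm, yaw -0.5° and x -15.5 mm. I'll withdraw, turn, and come to the near edge.

```bash
python3 -m inch '[[[60,-15,0,0,0,0,0],[60,-15,0,0,0,0,0],[85,0,0,-50,0,0,0],[85,0,0,-60,0,0,0],[85,27,-20,0,0,0,-10],[85,33,-14,0,0,0,-10],[85,36,-6,0,0,0,-10],[85,30,0,0,0,0,-10]]]' |tail -5
python3 -m inch '[[[85,0,-20,0,0,0,-10],[85,0,-20,0,0,0,-10],[85,0,0,0,0,0,-10],[85,0,0,0,0,0,-10],[85,0,0,0,0,0,-10],[85,0,0,0,0,0,0]]]'
python3 - <<'E'
from h import *
o=bot.get_obs(); print((Ro.from_euler('z',-SY,degrees=True).as_matrix()[:2,:2]@(np.array(o['ee_pos'])[:2]-S)*1e3).round(1))
E
```

```text
ee_pos: [0.4746, -0.0416, 0.2015]
tcp_rot: [180.0, 0.0, 128.4]
wrist_force: [0.6, -0.2, -0.2]
opening: 0.0722
grasp_force: 0.0
time: 11.0
ee_pos: [0.4461, -0.0697, 0.2014]
tcp_rot: [-180.0, 0.0, 178.0]
wrist_force: [0.4, -0.3, 1.0]
opening: 0.0729
grasp_force: 0.0
[-113.3  -21. ]
```

```bash
python3 -m inch '[[[85,0,21,0,0,0,0],[85,0,0,55,0,0,0],[85,0,0,58,0,0,0],[85,-14,0,0,0,0,0],[85,-14,0,0,0,0,0],[85,0,0,0,0,0,0]]]'
python3 - <<'E'
from h import *
o=bot.get_obs(); print((Ro.from_euler('z',-SY,degrees=True).as_matrix()[:2,:2]@(np.array(o['ee_pos'])[:2]-S)*1e3).round(1))
c=cam('wrist'); save(c,'w4')
E
```

```text
time: 11.75
ee_pos: [0.4779, -0.0492, 0.0914]
tcp_rot: [-180.0, 0.3, 178.0]
wrist_force: [0.4, 0.4, 0.2]
opening: 0.0722
grasp_force: 0.0
[-82.2   0.5]
```

View pics/w4.png

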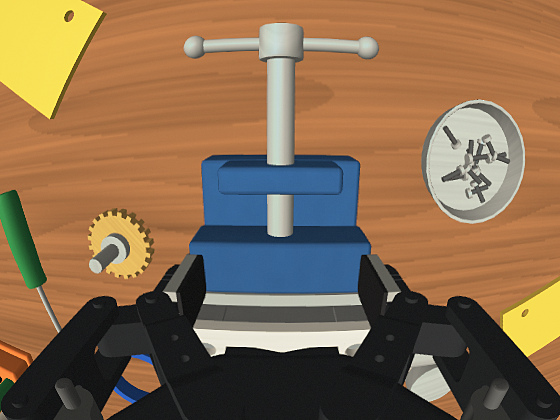

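The fingertips at (190,280) and (372,280) straddle the near edge, which lies just below row 300, and are still clear of it. I'll lower 5 mm and push +x.

```bash
cat > st.py <<'E'
from h import *
o=bot.get_obs(); print('tcp seat',(Ro.from_euler('z',-SY,degrees=True).as_matrix()[:2,:2]@(np.array(o['ee_pos'])[:2]-S)*1e3).round(1))
E
python3 -m inch '[[[85,-3,0,5,0,0,0],[85,-3,0,0,0,0,0],[85,-3,0,0,0,0,0],[85,-3,0,0,0,0,0],[85,-2,0,0,0,0,0],[85,-2,0,0,0,0,0],[85,-2,0,0,0,0,0],[85,-2,0,0,0,0,0]]]';python3 st.py
python3 -m inch '[[[85,-1,0,0,0,0,0],[85,-1,0,0,0,0,0],[85,-1,0,0,0,0,0],[85,0,0,0,0,0,0]]]';python3 st.py
```

```text
time: 12.8
ee_pos: [0.4948, -0.0495, 0.0833]
tcp_rot: [180.0, -0.0, 178.1]
wrist_force: [-0.7, -0.2, -0.0]
opening: 0.0721
grasp_force: 0.5
tcp seat [-65.3   0.9]
time: 13.3
ee_pos: [0.4978, -0.0496, 0.0833]
tcp_rot: [180.0, 0.0, 178.1]
wrist_force: [-1.7, -0.2, 0.9]
opening: 0.0727
grasp_force: 0.2
tcp seat [-62.3   0.9]
```

```bash
python3 -m inch '[[[85,-1,0,0,0,0,0],[85,-1,0,0,0,0,0],[85,-1,0,0,0,0,0],[85,-1,0,0,0,0,0],[85,0,0,0,0,0,0]]]';python3 st.py
python3 -m inch '[[[85,-1,0,0,0,0,0],[85,-0.5,0,0,0,0,0],[85,0,0,0,0,0,0]]]';python3 st.py
python3 - <<'E'
from h import *
for n in('top','side'):
    c=cam(n)
    for k in ['boss','near_edge','hole_left','hole_right']:
        P=np.r_[S,.1]+Ro.from_euler('z',SY,degrees=True).as_matrix()@PT[k]; l=finder.mark_of(n,k)
        b=min(l,key=lambda d:np.hypot(*(np.array(d['position'])-proj(c,P)))) if l else None
        if b: print(n,k,'home px',proj(c,P).round(1),np.round(b['position'],1),round(b['conf'],2))
E
```

```text
time: 13.92
ee_pos: [0.5018, -0.0497, 0.0833]
tcp_rot: [180.0, 0.0, 178.1]
wrist_force: [0.8, 0.1, 0.5]
opening: 0.0727
grasp_force: 0.0
tcp seat [-58.2   0.9]
time: 14.3
ee_pos: [0.503, -0.0498, 0.0833]
tcp_rot: [-180.0, -0.0, 178.1]
wrist_force: [-1.6, 0.5, 0.4]
opening: 0.0723
grasp_force: 1.0
tcp seat [-57.    0.8]
top boss home px [282.8 190.9] [235.4 239.4] 0.4
top near_edge home px [282.5 210.8] [195.1 197.6] 0.92
top hole_left home px [270.3 205.4] [200.4 192.4] 0.59
top hole_right home px [294.9 205.7] [239.5 186.8] 0.43
side boss home px [303.9 199.7] [302.2 201.4] 0.83
side near_edge home px [285.1 210.4] [286.5 207.5] 0.63
side hole_left home px [284.1 201.7] [281.7 204.7] 0.9
side hole_right home px [296.6 214.7] [296.7 218. ] 0.82
```

I've used all my picture views, so from here I measure in numbers. Back off, rise, and look with the wrist camera.

```bash
python3 -m inch '[[[85,10,0,0,0,0,0],[85,20,0,0,0,0,0],[85,0,0,-55,0,0,0],[85,-6,0,-55,0,0,0],[100,-12,0,-30,0,0,0],[100,-12,0,0,0,0,0],[100,0,0,0,0,0,0]]]'
cat > look.py <<'E'
from h import *
c=cam('wrist'); Rw=Ro.from_euler('z',SY,degrees=True).as_matrix()
use={}
for k in PT:
    P=proj(c,np.r_[S,.1]+Rw@PT[k]); l=finder.mark_of('wrist',k)
    if l:
        b=min(l,key=lambda d:np.hypot(*(np.array(d['position'])-P))); print(k,'home',P.round(1),'seen',np.round(b['position'],1),round(b['conf'],2))
        if np.hypot(*(b['position']-P))<60: use[k]=np.array(b['position'])
fitmarks(c,use,0,.1); fitmarks(c,use,4,.103)
H=np.array([proj(c,np.r_[S,.1]+Rw@X) for X in COR]); print('home corners',H.round(1).tolist())
b=min(finder.outline_of('wrist','cover'),key=lambda d:np.hypot(*(np.array(d['extent'][:2])-H.mean(0)))); print(b['extent'],quad(np.array(b['pixels'])).tolist())
g=cv2.cvtColor(c['pixels'],cv2.COLOR_RGB2GRAY)
for k in('hole_left','hole_right'):
    if k in use: u,v=np.round(use[k]).astype(int); print(k); print(g[v-6:v+7,u-7:u+8])
cv2.imwrite('pics/look.png',c['pixels'][:,:,::-1])
E
python3 look.py
```

```text
time: 15.68
ee_pos: [0.5032, -0.0497, 0.2221]
tcp_rot: [180.0, -0.1, 178.1]
wrist_force: [-0.5, 0.8, -0.6]
opening: 0.0854
grasp_force: 0.0
boss home [279.6 282.5] seen [282.9 282.9] 0.73
hole_left home [322.1 231.8] seen [319.5 230.1] 0.89
hole_right home [237.3 231.6] seen [234.2 228.5] 0.8
near_edge home [279.7 213.8] seen [282.2 209.5] 0.78
cover world [ 0.5578 -0.0525  0.1001] seat-frame offset mm [-2.2  0. ] yaw rel -0.05 tilt -0.0 res [-1.7 -1.3  1.4 -0.3  1.5  0.3 -1.2  0.9  0.1 -0. ]
cover world [ 0.5555 -0.0524  0.1031] seat-frame offset mm [-4.5  0. ] yaw rel -0.13 tilt 3.9 res [-1.6 -1.2  1.8 -0.3  1.1  0.3 -1.2  0.8  0.1 -0.1]
home corners [[203.0, 214.6], [356.6, 215.0], [348.0, 307.1], [211.5, 306.6]]
[280.6, 260.1, 150.5, 98.8] [[357.0, 214.0], [348.0, 309.0], [210.0, 307.0], [204.0, 214.0]]
hole_left
[[215 216 216 217 217 216 217 216 218 217 217 216 217 216 215]
 [214 215 215 215 216 218 219 219 217 216 218 219 217 218 215]
 [217 217 216 217 219 222 219 210 180 184 189 204 213 220 219]
 [215 215 217 219 217 207 166 125 118 101  85 117 171 199 219]
 [216 216 218 219 1
[... 679 characters left out ...]
3 213]
 [217 216 215 215 216 216 217 216 217 218 218 216 218 218 216]
 [213 214 213 214 215 215 216 219 216 214 217 218 217 219 217]
 [212 212 211 212 213 214 212 209 186 175 177 179 193 210 216]
 [212 212 211 212 215 213 186 145 134 126 113 101  98 142 192]
 [215 213 214 216 217 189 144 140 145 138 125 112  97  79 112]
 [208 209 211 214 201 145 127 151 153 146 127 113  99  88  67]
 [205 205 208 211 180 110 124 158 158 153 134 109  96  86  72]
 [209 209 210 212 175  93 110 157 166 173 161 123  88  81  70]
 [217 217 217 217 178 102  79 138 176 192 198 170 104  69  67]
 [220 218 221 227 197 119  74 111 160 188 195 172 105  68  91]
 [213 213 213 219 199 149 104  78 105 149 162 124  82  91 128]]
```

```bash
cat > pnp.py <<'E'
from h import *
c=cam('wrist'); Rw=Ro.from_euler('z',SY,degrees=True).as_matrix()
H=np.array([proj(c,np.r_[S,.1]+Rw@X) for X in COR])
b=min(finder.outline_of('wrist','cover'),key=lambda d:np.hypot(*(np.array(d['extent'][:2])-H.mean(0))))
m=np.array(b['pixels']).astype(np.uint8)
# also a brightness based mask
g=cv2.cvtColor(c['pixels'],cv2.COLOR_RGB2GRAY); hs=cv2.cvtColor(c['pixels'],cv2.COLOR_RGB2HSV)
m2=((g>185)&(hs[:,:,1]<50)&(cv2.dilate(m,np.ones((9,9)))>0)).astype(np.uint8)
m2=cv2.morphologyEx(m2,cv2.MORPH_CLOSE,np.ones((25,25)))
for M in(m,m2):
    cs,_=cv2.findContours(M,cv2.RETR_EXTERNAL,cv2.CHAIN_APPROX_NONE); K=max(cs,key=cv2.contourArea).reshape(-1,2)+0.
    q=quad(M); idx=[int(np.argmin(np.hypot(*(q-a).T))) for a in H]
    def res(p):
        Rm=Ro.from_euler('zyx',p[3:]).as_matrix()
        loop=np.array([proj(c,Rm@(COR[i]*(1-s)+COR[(i+1)%4]*s)+p[:3]) for i in range(4) for s in np.linspace(0,1,20,endpoint=False)]).astype(np.float32)
        return np.array([cv2.pointPolygonTest(loop.reshape(-1,1,2),(float(x),float(y)),True) for x,y in K[::3]])
    r=least_squares(res,np.r_[S,.101,np.radians(SY),0.02,0],loss='soft_l1',x_scale=[.001,.001,.001,.01,.01,.01],diff_step=1e-4)
    d=Rw[:2,:2].T@(r.x[:2]-S)*1e3
    print('offset',d.round(1),'z',r.x[2].round(4),'yaw rel,pitch,roll',(np.degrees(r.x[3:])-[SY,0,0]).round(1),'rms',np.sqrt(np.mean(r.fun**2)).round(2),q[idx].tolist())
E
python3 pnp.py
```

```text
offset [-0.   0.2] z 0.0981 yaw rel,pitch,roll [0.  0.  0.6] rms 0.54 [[204.0, 214.0], [357.0, 213.0], [348.0, 309.0], [210.0, 307.0]]
offset [1.6 0.2] z 0.0967 yaw rel,pitch,roll [0.1 0.4 0. ] rms 0.3 [[204.0, 216.0], [357.0, 216.0], [348.0, 310.0], [211.0, 307.0]]
```

The edge fit gives offset about 0-1.6 mm and tilt about 0-0.4° (it was 5-8°), and bright pin tips show inside both holes. As a check, I'll touch down gently with shut fingertips between the pins. If the cover is seated, contact should come at z = 0.106.

```bash
python3 -m inch '[[[0,-13,0,0,0,0,0],[0,-13,-1,0,0,0,0],[0,0,0,30,0,0,0],[0,0,0,30,0,0,0],[0,0,0,25,0,0,0],[0,0,0,18,0,0,0],[0,0,0,5,0,0,0],[0,0,0,0,0,0,0]]]'; python3 st.py
python3 -m inch '[[[0,0,0,1.5,0,0,0],[0,0,0,1.5,0,0,0],[0,0,0,0,0,0,0]]]' | sed -n 2,4p
```

```text
time: 17.08
ee_pos: [0.5294, -0.0516, 0.1156]
tcp_rot: [-180.0, 0.0, 178.1]
wrist_force: [-0.5, -0.4, 0.0]
opening: -0.0004
grasp_force: 0.0
tcp seat [-30.6  -0.1]
ee_pos: [0.5292, -0.0516, 0.1125]
tcp_rot: [-180.0, 0.0, 178.1]
wrist_force: [0.1, -0.3, -1.1]
```

No contact at 0.1125, and an unseated plate would have touched at about 0.115. Going on down in 1 mm steps.

```bash
for i in 1; do python3 -m inch '[[[0,0,0,1.5,0,0,0],[0,0,0,1.5,0,0,0],[0,0,0,0,0,0,0]]]' | sed -n 2,4p; python3 -m inch '[[[0,0,0,1,0,0,0],[0,0,0,1,0,0,0],[0,0,0,0,0,0,0]]]' | sed -n 2,4p; python3 -m inch '[[[0,0,0,0.5,0,0,0],[0,0,0,0.5,0,0,0],[0,0,0,0,0,0,0]]]' | sed -n 2,4p; done
```

```text
ee_pos: [0.529, -0.0516, 0.1091]
tcp_rot: [180.0, -0.0, 178.1]
wrist_force: [0.1, -0.4, -0.2]
ee_pos: [0.5291, -0.0516, 0.1072]
tcp_rot: [180.0, -0.0, 178.1]
wrist_force: [-0.5, 0.3, -0.0]
ee_pos: [0.5291, -0.0516, 0.1062]
tcp_rot: [180.0, -0.0, 178.1]
wrist_force: [0.5, 0.6, 0.6]
```

The fingertips reached z = 0.1062 without contact, so the plate's near side is fully down on the rim. Retreat, check once more, and hand in.

```bash
python3 -m inch '[[[0,0,0,-10,0,0,0],[0,0,0,-30,0,0,0],[0,0,0,-40,0,0,0],[0,13,0,-35,0,0,0],[0,13,0,0,0,0,0],[0,0,0,0,0,0,0],[0,0,0,0,0,0,0]]]' | sed -n 1,4p; python3 pnp.py; python3 -c "
from workcell import bot; print(bot.job_done())"
```

```text
time: 19.45
ee_pos: [0.503, -0.0507, 0.2203]
tcp_rot: [180.0, -0.1, 178.1]
wrist_force: [0.5, 0.5, 0.1]
offset [-11.    0.7] z 0.0953 yaw rel,pitch,roll [-1.4 23.9 -2.5] rms 13.29 [[204.0, 213.0], [359.0, 215.0], [351.0, 298.0], [210.0, 298.0]]
offset [-12.5   2.4] z 0.1019 yaw rel,pitch,roll [-2.2 25.8 -3.9] rms 12.98 [[204.0, 217.0], [367.0, 217.0], [349.0, 298.0], [211.0, 298.0]]
the job is handed in; nothing more can be done
None
```

I nudged the cover into place over both pins and handed the job in at about 19.5 s; its corners and the fingertip check (down to z = 0.1062 without contact) showed it seated and flat, though the last fit before hand-in failed (13 px error), probably because the shut fingers hid the far edge, and the hand-in returned no verdict.

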